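Third hand for a towel-roll holder on the trolley rail

TASK

Pick up the towel-roll holder by its arm, lift it and press the back of its plate squarely against the yellow sprung pad on the blue rail, edges lined up with the pad's, the right way up, so that a colleague can screw it on. Keep a steady push that sinks the pad about half way into its travel, never squashing it fully home, and leave the spray bottle, the tape roll and the screwdriver where they are. The program finishes while still gripping and pressing the holder, held up clear of the trolley top: do not let go.

Things in the scene. Friction and masses are not known exactly. Their poses are not given: they have to be found in the camera images.
- holder_grip (a point): the place to grip the holder: centre of the width of its arm, 35 mm above the underside (15 below the arm's top), 50 mm from the plate's back face, 45 mm short of the red stop; fingers go on either side of the arm, closing along the holder's y. Axes: x from the red stop towards the plate, square to it; y along the plate's width; z up
- holder_face (a point): centre of the flat back face of the holder's plate (the face that goes against the pad), 35 mm above its lower edge; axes as holder_grip, x points out of this face
- holder: towel-roll holder, loose, 0.13 to 0.25 kg, standing: upright aluminium back plate 6 thick x 110 wide x 70 high; from the middle of its front a straight grey arm 24 wide runs 90 to the holder's -x, from the underside up to 50 high, ending in a red upright stop 8 x 44 wide x 62 high. Origin: middle of the lower edge of the plate's back face; axes as holder_grip
- pad_face (a point): centre of the front face of the yellow sprung pad, an upright plate 12 thick x 110 wide x 70 high, same outline as the holder's plate; centre 85 mm above the trolley top (edges at 50 and 120). Axes: x level, into the pad, the way to push (its direction varies); y along the width; z up. The point moves with the pad
- pad (a joint): how far the yellow pad is pushed in, m: 0 when free, 0.024 at its hard stop; the springs resist with 0.7 N per mm (8.4 N half way) and bring it back when let go
- spray: bystander: white spray bottle with a red head, 72 diameter, 237 tall, upright, loose; origin at the centre of its underside
- tape: bystander: white roll of tape, 60 outside diameter, 25 high, lying flat, loose; origin at the centre of its underside
- driver: bystander: screwdriver with an orange handle, 200 long, lying on the trolley top, loose; its own x runs along it to the tip; origin under its middle
- rail: blue rail fixed to the trolley, carries the pad; bar 235 wide, top at 106 height, its front 62 behind the free pad's face; base plate 100 deep x 250 wide x 8 high, beginning 20 behind the free pad's face. Origin: on the trolley top right below the free pad's face; axes as pad_face

How it is judged (in metres and radians):
On the way:
1. the holder is gripped and lifted clear of the trolley top, not yet touching the pad (contact force between holder and the fingers above 1 N and height (world z) of holder above 0.015 m and value of joint pad below 0.003 m), for 0.1 s.
At the end, for the whole second after the job is handed in: the holder is still gripped and pressed at rest against the pad: pad pushed in 7 to 17 mm (contact force about 5 to 13 N), back face on the pad's face within 10 mm sideways and in height, square to it within 0.12 rad and upright within 0.14 rad, its lower edge more than 30 mm above the trolley top (contact force between holder and pad between 4.9 and 13 N and value of joint pad between 0.007 and 0.017 m and x of holder_face in the frame of pad_face between -0.006 and 0.004 m and y of holder_face in the frame of pad_face between -0.01 and 0.01 m and z of holder_face in the frame of pad_face between -0.01 and 0.01 m and angle between the x axis of holder_face and the x axis of pad_face, either way round below 0.12 rad and angle between holder_face's own z axis and vertical below 0.14 rad and height (world z) of holder above 0.03 m and contact force between holder and the fingers above 1 N and linear speed of holder below 0.02 m/s); the arm keeps its last pose, push and grip.
It fails at once if the pad is squashed fully home (more than 22.5 mm) (value of joint pad above 0.0225 m).
It fails at once if the spray bottle is moved by more than 30 mm or tipped (distance of spray from where it was at the start of the episode above 0.03 m or angle between spray's own z axis and vertical above 0.3 rad).
It fails at once if the tape roll is moved by more than 30 mm (distance of tape from where it was at the start of the episode above 0.03 m).
It fails at once if the screwdriver is moved by more than 30 mm (distance of driver from where it was at the start of the episode above 0.03 m).
It also fails if it takes over 42 s, if anything falls off the work surface, if the arm or the gripper's body presses on something with over 40 N, if the wrist force passes 120 N, or if a joint passes its speed limit or range.

ROBOT

A 6-joint arm with a two-finger parallel gripper is mounted at the origin on the work surface. World frame = base frame: x ahead of the robot, y to its left, z up, the work surface at z = 0. Lengths are in mm, angles in rad, forces in N, time in s.
With the tool pointing down it reaches from about 350 to 975 mm from the base axis. Payload 17.4 kg.
Tool frame: the origin (TCP) lies midway between the tips of the shut fingers; the grasp point (between the pads) lies 19 mm behind it; z points along the fingers, y is the line along which they close (so a half turn about z gives the same grasp; the last joint's range is limited). The gripper opens to 85 mm and grips with 20 to 120 N. Pads are 22 mm wide; open, the fingers measure 114 mm over their backs; the gripper's body (76 mm by 85 mm) begins 54 mm behind the grasp point. The pads swing forward as they close: fully open they stand 13 mm farther back than shut.
Start: joints at [1.091, 0.116, 1.442, -0, 1.584, -0.038], TCP at [288.616, 610.191, 231.303] pointing down, gripper open.
Joint ranges: [-2.83, 2.83], [-0.83, 2.19], [0.07, 2.5], [-1.14, 4.28], [0.01, 3], [-2.97, 2.97]. Speed limits (rad/s): [1.89, 1.89, 2.22, 3.14, 3.14, 3.14].

INTERFACE

Orientations are given as [roll, pitch, yaw] about the fixed x, y, z axes, in that order (R = Rz(yaw) Ry(pitch) Rx(roll)).
In Python, from workcell import sense, camera, camera_params, sign_off gives the robot as it stands. The module is installed in compiled form; this text tells all that it offers.
- The arm moves only by the tool play_rows, never from a script. Its argument "targets" is a list of rows, each an object of numbers: "dx", "dy", "dz": the shift along the tool's x, y, z in m; "ax", "ay", "az": the turn, a rotation vector about the tool's x, y, z in degrees. A call has 1 to 12 rows; each row is the pose to reach, as a shift and turn from the pose commanded when the call began, along the tool's axes at that moment; what a row does not reach only later rows make up. A row lasts 1/8 s, in which the tool goes at most 62.5 mm and 10.7 degrees, less where a joint would pass 70% of its speed; a pose out of reach is approached as far as the arm can. A call with a gripper value outside its range is refused whole. "claw" is the opening, from 0 (shut) to 1 (fully open), set as the call begins (left out, the last holds). The fingers move at their own pace and stop on an object; "newtons" is the grip in N (left out, the last holds). Time passes only in rows, so rows that repeat a pose let the fingers close. It gives the time, the measured TCP pose, the force, the opening and the grip force at its end, in the units of the state.
- sense(): the state, without advancing time (a new reading comes with each control period).
- camera(name): name is "scene" or "top" or "wrist"; returns (picture, depth): 400x640x3 uint8, red, green, blue; 400x640 float32, mm along the optical axis (not along the pixel's ray), 0 where there is no reading.
- camera_params(name): a dict with "fx", "fy", "cx", "cy" (pixels), "view" (4x4, takes a point from world to camera coordinates). Camera axes: x right, y up, looking along -z (the intrinsics and any distortion apply to the point x, -y, -z); pixel columns grow to the right and rows downward; lengths in mm; the calibration is good to about 2 mm. A picture is of the moment at which its call begins: read the wrist's pose just before it. camera_params takes no time and is no camera call; for the wrist camera it gives the pose at the moment of the call.
- sign_off(): hands the job in; it is judged then, once.
The state is a dict: "t": time; "joint_positions": joint angles; "joint_velocities": joint speeds; "joint_torque": joint torques, N m; "ee_pos": TCP position; "ee_rot": TCP orientation; "contact_force": force on the tool from outside, world axes, zero at the start; "ft_torque": the same for the moment, N m; "width": finger opening in mm; "grip_force": force on a finger pad.
Only numpy, scipy, OpenCV 4.12 (cv2) and the standard library are available. Lean on these libraries where they do the work, as an engineer would, in place of code of your own. Each camera call takes 0.05 s, during which the arm holds its last target. There are 200 camera calls.

## Working session

There is one attempt and no reset: what is moved stays moved. The work goes in short steps, Python scripts to look and compute and a tool call to move; the robot and the scene stay as the last step left them, time stands still between calls to the robot, and variables do not carry over. Pictures are saved under pics/ and viewed, at most 10 in all, crops included, and the job is handed in when it is done.

Besides the shell and the picture viewer there is one more tool, called after "Request:" as name(argument=value, ...), one argument or row to a line, values as JSON. play_rows: Moves the arm, as the interface text tells. Its arguments: {"type":"object","properties":{"targets":{"type":"array"},"claw":{"type":"number"},"newtons":{"type":"number"}},"required":["targets"]}

```bash
mkdir -p pics; cat > h.py <<'E'
import numpy as np, cv2
from workcell import *
def snap(n,f):
    P=camera_params(n); I,D=camera(n); cv2.imwrite(f,cv2.cvtColor(I,cv2.COLOR_RGB2BGR)); np.savez(f[:-4]+'.npz',I=I,D=D,V=P['view'],K=[P['fx'],P['fy'],P['cx'],P['cy']]); return I,D,P
def cloud(D,P):
    v,u=np.mgrid[0:400,0:640]; c=np.stack([(u-P['cx'])/P['fx']*D,-(v-P['cy'])/P['fy']*D,-D,np.ones_like(D)],-1)
    return (c@np.linalg.inv(P['view']).T)[...,:3]
E
python3 - <<'E'
from h import *
for n in('scene','top'):
    I,D,P=snap(n,f'pics/{n}0.png'); print({k:np.round(v,2).tolist() for k,v in P.items()})
s=sense();print(s)
E
```

```text
{'fx': 409.03, 'fy': 409.03, 'cx': 320.47, 'cy': 197.9, 'view': [[0.81, 0.58, 0.02, -398.33], [-0.37, 0.49, 0.79, 183.11], [0.45, -0.65, 0.61, -1349.85], [0.0, 0.0, 0.0, 1.0]]}
{'fx': 517.28, 'fy': 517.28, 'cx': 314.61, 'cy': 206.47, 'view': [[-0.02, -1.0, 0.0, -73.84], [0.97, -0.01, 0.22, -584.33], [-0.22, 0.01, 0.98, -1106.94], [0.0, 0.0, 0.0, 1.0]]}
{'t': 0.1, 'joint_positions': array([ 1.09116853e+00,  1.16404845e-01,  1.44220910e+00,  2.23907257e-05,
        1.58399306e+00, -3.77887247e-02]), 'joint_velocities': array([ 0.00044002, -0.00234961, -0.00235001,  0.00129132,  0.00036969,
       -0.00010828]), 'joint_torque': array([ 2.18617693e-03, -7.33670068e+01, -6.33784103e+01, -8.57887107e-05,
        5.24126081e-03, -9.24607207e-05]), 'ee_pos': array([288.54606739, 610.02397918, 230.65176158]), 'ee_rot': array([-3.14057988e+00, -6.06948811e-05,  2.69975383e+00]), 'contact_force': array([-0.67996683,  0.03418487,  0.04344719]), 'ft_torque': array([-0.01806751, -0.03162063,  0.0287015 ]), 'grip_force': 0.0, 'width': 85.50600311265578}
```

View pics/scene0.png

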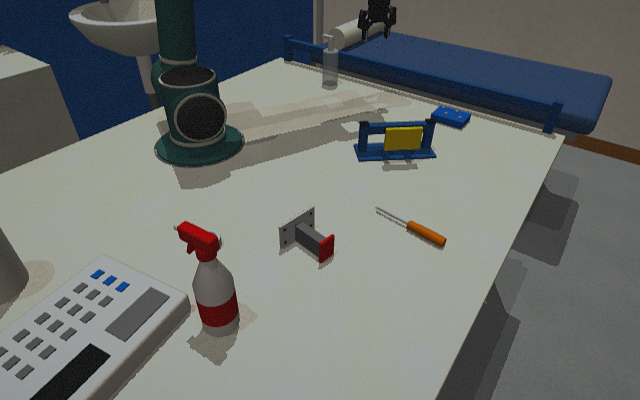

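View pics/top0.png

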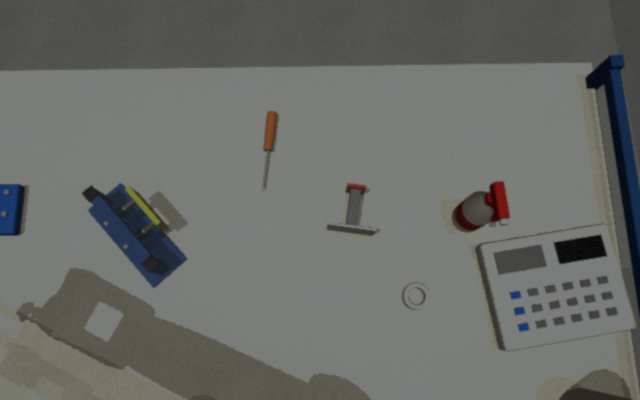

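The scene view shows the holder at about (310,232) with its red stop at (327,248), the yellow pad at (403,138), the spray bottle at (215,280) and the driver at (412,225). In the top view the holder plate is at (353,228), its red stop at (356,188), the pad at (147,208), the driver at (268,150), the tape at (415,296) and the spray at (480,210).

```bash
python3 - <<'E'
from h import *
for n in('scene','top'):
    f=np.load(f'pics/{n}0.npz'); I,D=f['I'].astype(int),f['D']; P=dict(zip(('fx','fy','cx','cy'),f['K']),view=f['V'])
    W=cloud(D,P); R,G,B=I[...,0],I[...,1],I[...,2]; v,u=np.mgrid[0:400,0:640]
    box={'scene':(270,345,200,265),'top':(320,385,178,240)}[n]
    inb=(u>box[0])&(u<box[1])&(v>box[2])&(v<box[3])&(D>0)
    def rep(k,m):
        p=W[m]; 
        if len(p)<5: print(n,k,len(p));return
        c=np.median(p,0); d=np.linalg.eigh(np.cov(p[:,:2].T)); 
        print(n,k,len(p),'med',c.round(1),'lo',np.percentile(p,3,axis=0).round(1),'hi',np.percentile(p,97,axis=0).round(1),'major',d[1][:,1].round(3),'yaw',np.degrees(np.arctan2(d[1][1,1],d[1][0,1])).round(1),np.sqrt(d[0]).round(1))
    red=inb&(R>2*G)&(R>80); rep('red',red); rep('redtop',red&(W[...,2]>56))
    grey=inb&~red
    rep('plate top',grey&(W[...,2]>62)&(W[...,2]<78)); rep('armtop',grey&(W[...,2]>45)&(W[...,2]<54)); rep('all',grey&(W[...,2]>12))
    yb=(R>90)&(G>80)&(B<0.35*R)&(D>0)&(W[...,2]>30)&(W[...,2]<140)&(W[...,1]>100); rep('yellow',yb)
    rep('yellow top',yb&(W[...,2]>113))
    m=yb&(W[...,2]<112)&(W[...,2]>55)
    if m.sum()>20:
        p=W[m];c=p.mean(0);U,S,Vt=np.linalg.svd(p-c);print('face plane',c.round(1),Vt[2].round(3),S/len(p)**.5)
    print('table',np.median(W[(D>0)&(u>250)&(u<400)&(v>250)&(v<300)],0))
E
```

```text
scene red 51 med [ 635.4 -184.    61.3] lo [ 629.1 -201.    57. ] hi [ 640.3 -162.3   63.4] major [0.179 0.984] yaw 79.7 [ 2.2 12.6]
scene redtop 50 med [ 635.5 -183.5   61.3] lo [ 629.6 -201.    58. ] hi [ 640.3 -162.2   63.4] major [0.172 0.985] yaw 80.1 [ 2.2 12.5]
scene plate top 162 med [ 538.8 -168.2   68.5] lo [ 530.  -217.4   62.2] hi [ 548.2 -114.7   71.3] major [0.152 0.988] yaw 81.3 [ 2.  32.1]
scene armtop 413 med [ 574.4 -174.6   49.7] lo [ 533.8 -211.7   45.4] hi [ 638.6 -125.1   53.2] major [-0.989  0.149] yaw 171.5 [18.3 32.8]
scene all 1338 med [ 552.8 -180.1   46.1] lo [ 532.1 -216.6   13.6] hi [ 639.4 -117.9   70. ] major [-0.993  0.117] yaw 173.3 [24.4 38. ]
scene yellow 240 med [581.4 285.8 105.6] lo [545.7 251.6  51.8] hi [623.5 321.8 121.4] major [-0.743 -0.669] yaw -138.0 [ 3.4 32.8]
scene yellow top 106 med [582.7 286.8 119.3] lo [545.5 252.5 115.8] hi [621.5 324.2 122.2] major [-0.74  -0.673] yaw -137.7 [ 4.1 31.7]
face plane [581.6 282.7  81.5] [-0.662  0.75  -0.006] [33.96337559 16.93263202  1.85690245]
table [ 6.62812977e+02 -2.23941132e+02 -1.47842403e-01]
top red 41 med [ 631.2 -179.    62.4] lo [ 626.2 -196.9   58.3] hi [ 635.4 -160.6   65.9] major [0.147 0.989] yaw 81.5 [ 1.7 12. ]
top redtop 41 med [ 631.2 -179.    62.4] lo [ 626.2 -196.9   58.3] hi [ 635.4 -160.6   65.9] major [0.147 0.989] yaw 81.5 [ 1.7 12. ]
top plate top 170 med [ 536.1 -166.3   69. ] lo [ 526.5 -214.8   62.9] hi [ 632.9 -114.5   73.5] major [0.26  0.966] yaw 75.0 [26.9 30.5]
top armtop 406 med [ 583.4 -172.    49.8] lo [ 532.2 -189.2   46. ] hi [ 627.2 -142.9   53.6] major [-0.985  0.175] yaw 169.9 [12.  28.9]
top all 825 med [ 556.4 -170.5   50.4] lo [ 526.5 -210.3   17.9] hi [ 631.  -117.4   72.1] major [-0.991  0.137] yaw 172.1 [21.8 36.1]
top yellow 0
top yellow top 0
table [ 4.34055571e+02 -1.05032605e+02  1.71933358e-01]
```

Request:
play_rows(
  targets=[
    {"dx": -0.04,"dy": -0.04,"dz": 0,"az": -2},
    {"dx": -0.08,"dy": -0.08,"dz": 0,"az": -4},
    {"dx": -0.12,"dy": -0.12,"dz": 0,"az": -6},
    {"dx": -0.16,"dy": -0.16,"dz": 0,"az": -8},
    {"dx": -0.2,"dy": -0.2,"dz": 0,"az": -10},
    {"dx": -0.24,"dy": -0.24,"dz": 0,"az": -12},
    {"dx": -0.28,"dy": -0.28,"dz": 0,"az": -14},
    {"dx": -0.32,"dy": -0.32,"dz": 0,"az": -16},
    {"dx": -0.36,"dy": -0.36,"dz": 0,"az": -16.8},
    {"dx": -0.4,"dy": -0.39,"dz": 0,"az": -16.8},
    {"dx": -0.44,"dy": -0.42,"dz": 0,"az": -16.8},
    {"dx": -0.48,"dy": -0.46,"dz": 0,"az": -16.8},
  ],
  claw=1,
)

```text
invalid input
```

Request:
play_rows(
  targets=[
    {"dx": -0.04,"dy": -0.04,"dz": 0,"ax": 0,"ay": 0,"az": -2},
    {"dx": -0.08,"dy": -0.08,"dz": 0,"ax": 0,"ay": 0,"az": -4},
    {"dx": -0.12,"dy": -0.12,"dz": 0,"ax": 0,"ay": 0,"az": -6},
    {"dx": -0.16,"dy": -0.16,"dz": 0,"ax": 0,"ay": 0,"az": -8},
    {"dx": -0.2,"dy": -0.2,"dz": 0,"ax": 0,"ay": 0,"az": -10},
    {"dx": -0.24,"dy": -0.24,"dz": 0,"ax": 0,"ay": 0,"az": -12},
    {"dx": -0.28,"dy": -0.28,"dz": 0,"ax": 0,"ay": 0,"az": -14},
    {"dx": -0.32,"dy": -0.32,"dz": 0,"ax": 0,"ay": 0,"az": -16},
    {"dx": -0.36,"dy": -0.36,"dz": 0,"ax": 0,"ay": 0,"az": -16.8},
    {"dx": -0.4,"dy": -0.39,"dz": 0,"ax": 0,"ay": 0,"az": -16.8},
    {"dx": -0.44,"dy": -0.42,"dz": 0,"ax": 0,"ay": 0,"az": -16.8},
    {"dx": -0.48,"dy": -0.46,"dz": 0,"ax": 0,"ay": 0,"az": -16.8},
  ],
  claw=1,
  newtons=40,
)

```text
t: 1.6
ee_pos: [526.3, -12.4, 231.1]
ee_rot: [3.141, -0.0, 2.993]
contact_force: [1.0, 0.3, 0.0]
width: 85.5
grip_force: 0.0
```

Request:
play_rows(
  targets=[
    {"dx": -0.025,"dy": -0.045,"dz": 0.0,"ax": 0,"ay": 0,"az": 0},
    {"dx": -0.05,"dy": -0.09,"dz": 0.02,"ax": 0,"ay": 0,"az": 0},
    {"dx": -0.07,"dy": -0.13,"dz": 0.04,"ax": 0,"ay": 0,"az": 0},
    {"dx": -0.08,"dy": -0.151,"dz": 0.06,"ax": 0,"ay": 0,"az": 0},
    {"dx": -0.08,"dy": -0.151,"dz": 0.06,"ax": 0,"ay": 0,"az": 0},
    {"dx": -0.08,"dy": -0.151,"dz": 0.06,"ax": 0,"ay": 0,"az": 0},
  ],
)

```text
t: 2.35
ee_pos: [582.6, -171.2, 171.8]
ee_rot: [3.141, 0.0, 2.994]
contact_force: [-0.7, -0.0, 0.7]
width: 85.3
grip_force: 0.0
```

```bash
python3 - <<'E'
from h import *
s=sense();print(s['ee_pos'],s['ee_rot'])
I,D,P=snap('wrist','pics/w1.png'); print({k:np.round(v,2).tolist() for k,v in P.items()})
W=cloud(D,P)
for lo,hi in((44,55),(57,65),(66,74)):
    m=(D>0)&(W[...,2]>lo)&(W[...,2]<hi)&(W[...,0]>500)&(W[...,0]<660)&(abs(W[...,1]+174)<70); p=W[m]
    if len(p)>9: print(lo,len(p),np.median(p,0),p.min(0),p.max(0))
E
```

```text
[ 582.62250035 -171.16931537  171.7692441 ] [3.14138402e+00 2.43148824e-04 2.99353056e+00]
{'fx': 360.26, 'fy': 360.26, 'cx': 314.47, 'cy': 197.36, 'view': [[0.15, 0.99, 0.0, 82.52], [-0.94, 0.14, -0.3, 594.12], [-0.3, 0.04, 0.95, -142.33], [0.0, 0.0, 0.0, 1.0]]}
44 3863 [ 582.0341989  -170.68176826   49.85546079] [ 524.89488432 -216.70220192   44.0660845 ] [ 632.87526104 -109.46278165   54.98783922]
57 818 [ 629.49936806 -177.55549003   61.46358281] [ 525.06801294 -214.69502003   57.04350512] [ 638.31381545 -109.61211559   64.99366034]
66 1529 [ 536.17660521 -161.187847     69.7448346 ] [ 524.92550148 -217.78585535   66.04681174] [ 547.28253073 -108.77327728   72.1317668 ]
```

View pics/w1.png

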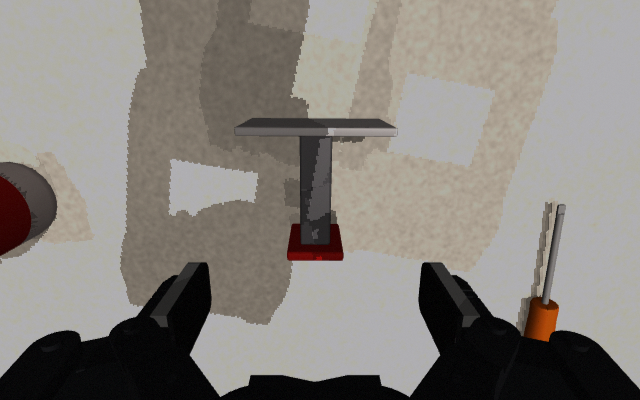

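The view is centred: arm at column 315, midway between the fingers (207 and 421), plate at row 127 and square to the tool. I'll go straight down and grip.

Request:
play_rows(
  targets=[
    {"dx": 0,"dy": 0,"dz": 0.04,"ax": 0,"ay": 0,"az": 0},
    {"dx": 0,"dy": 0,"dz": 0.08,"ax": 0,"ay": 0,"az": 0},
    {"dx": 0,"dy": 0,"dz": 0.115,"ax": 0,"ay": 0,"az": 0},
    {"dx": 0,"dy": 0,"dz": 0.14,"ax": 0,"ay": 0,"az": 0},
    {"dx": 0,"dy": 0,"dz": 0.157,"ax": 0,"ay": 0,"az": 0},
    {"dx": 0,"dy": 0,"dz": 0.157,"ax": 0,"ay": 0,"az": 0},
    {"dx": 0,"dy": 0,"dz": 0.157,"ax": 0,"ay": 0,"az": 0},
  ],
)

```text
t: 3.28
ee_pos: [583.3, -172.0, 15.7]
ee_rot: [-3.141, 0.002, 2.993]
contact_force: [0.6, 0.1, 0.3]
width: 85.6
grip_force: 0.0
```

Request:
play_rows(
  targets=[
    {"dx": 0,"dy": 0,"dz": 0,"ax": 0,"ay": 0,"az": 0},
    {"dx": 0,"dy": 0,"dz": 0,"ax": 0,"ay": 0,"az": 0},
    {"dx": 0,"dy": 0,"dz": 0,"ax": 0,"ay": 0,"az": 0},
    {"dx": 0,"dy": 0,"dz": 0,"ax": 0,"ay": 0,"az": 0},
    {"dx": 0,"dy": 0,"dz": 0,"ax": 0,"ay": 0,"az": 0},
    {"dx": 0,"dy": 0,"dz": 0,"ax": 0,"ay": 0,"az": 0},
    {"dx": 0,"dy": 0,"dz": 0,"ax": 0,"ay": 0,"az": 0},
    {"dx": 0,"dy": 0,"dz": 0,"ax": 0,"ay": 0,"az": 0},
    {"dx": 0,"dy": 0,"dz": 0,"ax": 0,"ay": 0,"az": 0},
    {"dx": 0,"dy": 0,"dz": 0,"ax": 0,"ay": 0,"az": 0},
  ],
  claw=0,
  newtons=70,
)

```text
t: 4.53
ee_pos: [582.8, -172.1, 14.7]
ee_rot: [-3.142, 0.001, 2.993]
contact_force: [-1.9, 0.4, 6.2]
width: 22.9
grip_force: 69.5
```

Request:
play_rows(
  targets=[
    {"dx": 0,"dy": 0,"dz": -0.01,"ax": 0,"ay": 0,"az": 0},
    {"dx": 0,"dy": 0,"dz": -0.025,"ax": 0,"ay": 0,"az": 0},
    {"dx": 0,"dy": 0,"dz": -0.04,"ax": 0,"ay": 0,"az": 0},
    {"dx": 0,"dy": 0,"dz": -0.05,"ax": 0,"ay": 0,"az": 0},
    {"dx": 0,"dy": 0,"dz": -0.05,"ax": 0,"ay": 0,"az": 0},
    {"dx": 0,"dy": 0,"dz": -0.05,"ax": 0,"ay": 0,"az": 0},
  ],
)

```text
t: 5.28
ee_pos: [582.4, -172.0, 63.9]
ee_rot: [3.141, -0.001, 2.993]
contact_force: [-0.5, -0.2, -2.3]
width: 23.1
grip_force: 68.6
```

Request:
play_rows(
  targets=[
    {"dx": -0.001,"dy": 0.02,"dz": 0,"ax": 0,"ay": 0,"az": 2},
    {"dx": -0.003,"dy": 0.055,"dz": 0,"ax": 0,"ay": 0,"az": 6},
    {"dx": -0.005,"dy": 0.095,"dz": 0,"ax": 0,"ay": 0,"az": 10},
    {"dx": -0.007,"dy": 0.135,"dz": 0,"ax": 0,"ay": 0,"az": 15},
    {"dx": -0.009,"dy": 0.175,"dz": 0,"ax": 0,"ay": 0,"az": 20},
    {"dx": -0.01,"dy": 0.215,"dz": 0,"ax": 0,"ay": 0,"az": 25},
    {"dx": -0.012,"dy": 0.255,"dz": 0,"ax": 0,"ay": 0,"az": 30},
    {"dx": -0.014,"dy": 0.3,"dz": 0,"ax": 0,"ay": 0,"az": 34},
    {"dx": -0.016,"dy": 0.34,"dz": 0,"ax": 0,"ay": 0,"az": 38},
    {"dx": -0.018,"dy": 0.37,"dz": 0,"ax": 0,"ay": 0,"az": 40},
    {"dx": -0.018,"dy": 0.383,"dz": 0,"ax": 0,"ay": 0,"az": 40},
    {"dx": -0.018,"dy": 0.383,"dz": 0,"ax": 0,"ay": 0,"az": 40},
  ],
)

```text
t: 6.78
ee_pos: [656.8, 204.2, 63.7]
ee_rot: [-3.141, -0.0, 2.296]
contact_force: [-0.5, -0.1, -2.9]
width: 23.0
grip_force: 68.8
```

```bash
python3 - <<'E'
from h import *
s=sense();print(s['ee_pos'],s['ee_rot'],s['width'],s['contact_force'])
for n in('wrist','scene'):
    I,D,P=snap(n,f'pics/{n[0]}2.png'); W=cloud(D,P); H=I.astype(int); R,G,B=H[...,0],H[...,1],H[...,2]
    y=(R>50)&(G>0.7*R)&(B<0.45*R)&(D>0)&(W[...,2]>30)&(W[...,2]<135)&(W[...,1]>200)&(W[...,0]<680); p=W[y]
    if len(p)<10: print(n,len(p));continue
    ex=np.array([-.662,.75,0]);ey=np.array([-.75,-.662,0])
    q=np.stack([p@ex,p@ey,p[:,2]],1); print(n,len(p),'x,y,z percentiles',np.percentile(q,[1,5,50,95,99],axis=0).round(1).tolist())
    m=(q[:,2]<112)&(q[:,2]>55); c=p[m].mean(0); V=np.linalg.svd(p[m]-c,full_matrices=False); print('plane',c.round(1),V[2][2].round(3),(V[1]/m.sum()**.5).round(1))
    h=(D>0)&(W[...,2]>108)&(W[...,2]<135)&~y&(np.linalg.norm(W[...,:2]-np.array([620,244]),axis=-1)<57); r=W[h]; 
    if len(r)>9: r=np.stack([r@ex,r@ey,r[:,2]],1); print('plate?',len(r),np.percentile(r,[1,50,99],axis=0).round(1).tolist())
b=cv2.imread('pics/s2.png')[60:280,250:500]; cv2.imwrite('pics/s2c.png',cv2.resize(b,None,fx=2.6,fy=2.6))
E
```

```text
[656.84614628 204.24593928  63.66176987] [-3.14066879e+00 -2.79537945e-04  2.29638457e+00] 22.966731885740682 [-0.46942578 -0.123078   -2.89100871]
wrist 0
scene 227 x,y,z percentiles [[-178.2, -631.7, 52.4], [-176.2, -622.2, 57.2], [-172.7, -587.1, 98.7], [-165.6, -573.9, 120.3], [-160.9, -573.3, 121.6]]
plane [554.3 260.   87.5] [ 0.689 -0.725  0.012] [17.2 13.4  7.2]
plate? 76 [[-279.4, -681.4, 108.2], [-241.2, -605.7, 116.1], [-235.3, -572.5, 134.0]]
```

View pics/w2.png

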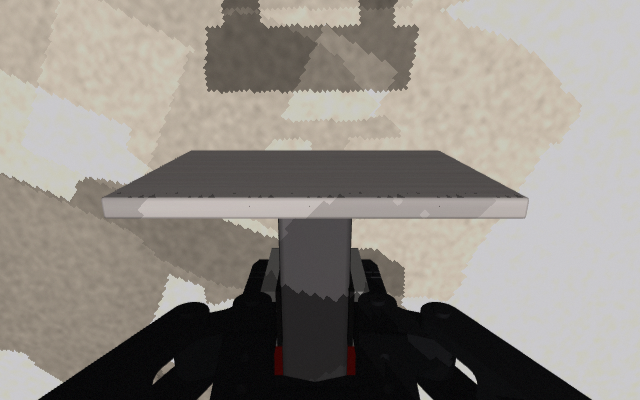

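View pics/s2c.png

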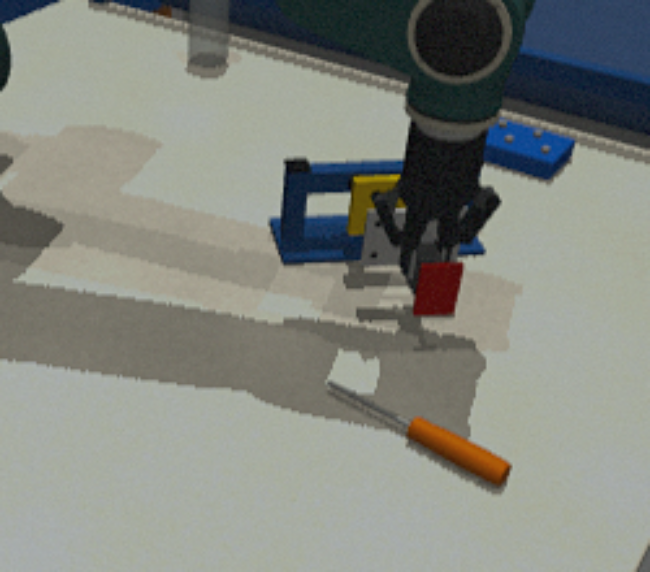

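The wrist view shows the plate square in the grip (columns 103–528, row 207, arm centred at 315), with the pad above the frame. The scene crop shows the holder upright in front of the pad and the driver untouched. Next I measure the pad from the top camera.

```bash
python3 - <<'E'
from h import *
snap('top','pics/top2.png')
ex=np.array([-.662,.75,0]);ey=np.array([-.75,-.662,0])
for n in('top0','scene0','top2'):
    f=np.load(f'pics/{n}.npz'); H=f['I']; D=f['D']; P=dict(zip(('fx','fy','cx','cy'),f['K']),view=f['V']); W=cloud(D,P)
    hsv=cv2.cvtColor(H,cv2.COLOR_RGB2HSV); y=(hsv[...,0]>=24)&(hsv[...,0]<=36)&(hsv[...,1]>130)&(hsv[...,2]>40)&(D>0)&(np.linalg.norm(W[...,:2]-[584,287],axis=-1)<90)
    p=W[y]; q=np.stack([p@ex,p@ey,p[:,2]],1); t=q[q[:,2]>114]
    print(n,len(p),len(t),'all',np.percentile(q,[0,2,50,98,100],axis=0).round(1).tolist(),'\n top',np.percentile(t,[0,2,50,98,100],axis=0).round(1).tolist() if len(t) else 0)
    tp=p[q[:,2]>116]
    if len(tp)>9: w=cv2.minAreaRect(tp[:,:2].astype(np.float32)); print(' rect',w); d=cv2.fitLine(tp[:,:2].astype(np.float32),cv2.DIST_HUBER,0,.01,.01).ravel(); print(' line',d.round(3))
    if n=='top2':
        h=(D>0)&(W[...,2]>100)&(W[...,2]<128)&~y; a=W@ex; b=W@ey; h&=(a>-260)&(a<-215)&(hsv[...,1]<80); r=W[h]; r=np.stack([r@ex,r@ey,r[:,2]],1); print('plate',len(r),np.percentile(r,[0,2,50,98,100],axis=0).round(1).tolist())
print('tcp',sense()['ee_pos']@np.stack([ex,ey,[0,0,1]]).T)
b=cv2.imread('pics/top2.png')[130:310,60:300]; cv2.imwrite('pics/top2c.png',cv2.resize(b,None,fx=3,fy=3))
E
```

```text
top0 274 257 all [[-172.7, -680.8, 102.7], [-172.3, -676.5, 106.4], [-167.1, -623.1, 119.1], [-161.2, -573.4, 123.1], [-160.9, -571.9, 124.7]] 
 top [[-172.7, -680.8, 114.1], [-172.2, -676.7, 115.0], [-166.7, -623.9, 119.2], [-161.2, -573.5, 123.2], [-160.9, -571.9, 124.7]]
 rect ((579.6126708984375, 289.4423522949219), (108.85693359375, 11.491499900817871), 41.44654846191406)
 line [  0.745   0.667 578.864 288.742]
scene0 716 116 all [[-179.4, -684.3, 8.2], [-176.9, -681.3, 51.3], [-172.6, -627.6, 87.7], [-163.0, -574.7, 121.0], [-104.8, -572.7, 122.8]] 
 top [[-179.4, -683.9, 114.3], [-176.8, -680.7, 114.6], [-171.4, -628.2, 119.0], [-161.3, -576.2, 122.3], [-159.4, -574.3, 122.8]]
 rect ((583.244873046875, 289.62445068359375), (109.5553207397461, 17.954116821289062), 43.478878021240234)
 line [  0.741   0.672 585.376 288.859]Traceback (most recent call last):
  File "<stdin>", line 8, in <module>
    return _quantile_unchecked(
        a, q, axis, out, overwrite_input, method, keepdims, weights)
    return _ureduce(a,
                    func=_quantile_ureduce_func,
    ...<5 lines>...
                    overwrite_input=overwrite_input,
                    method=method)
    r = func(a, **kwargs)
    result = _quantile(arr,
                       quantiles=q,
    ...<2 lines>...
                       out=out,
                       weights=wgt)
    slices_having_nans = np.isnan(arr[-1, ...])
                                  ~~~^^^^^^^^^
IndexError: index -1 is out of bounds for axis 0 with size 0
```

Request:
play_rows(
  targets=[
    {"dx": 0.01,"dy": 0,"dz": -0.001,"ax": 0,"ay": 0,"az": 0},
    {"dx": 0.025,"dy": 0,"dz": -0.001,"ax": 0,"ay": 0,"az": 0},
    {"dx": 0.038,"dy": 0,"dz": -0.001,"ax": 0,"ay": 0,"az": 0},
    {"dx": 0.045,"dy": 0,"dz": -0.001,"ax": 0,"ay": 0,"az": 0},
    {"dx": 0.05,"dy": 0,"dz": -0.001,"ax": 0,"ay": 0,"az": 0},
    {"dx": 0.05,"dy": 0,"dz": -0.001,"ax": 0,"ay": 0,"az": 0},
    {"dx": 0.05,"dy": 0,"dz": -0.001,"ax": 0,"ay": 0,"az": 0},
  ],
)

```text
t: 7.8
ee_pos: [624.1, 241.4, 65.3]
ee_rot: [-3.142, 0.0, 2.295]
contact_force: [-0.5, -0.1, -1.2]
width: 23.2
grip_force: 68.8
```

```bash
python3 - <<'E'
from h import *
ex=np.array([-.662,.75,0]);ey=np.array([-.75,-.662,0])
s=sense();print(s['ee_pos']@np.stack([ex,ey,[0,0,1]]).T,s['ee_rot'],s['contact_force'],s['contact_force']@ex)
I,D,P=snap('scene','pics/s3.png')
snap('wrist','pics/w3.png')
b=cv2.imread('pics/s3.png')[100:200,340:460]; cv2.imwrite('pics/s3c.png',cv2.resize(b,None,fx=5,fy=5))
E
```

```text
[-232.15518907 -627.87446334   65.29366366] [-3.14154494e+00  8.29332522e-05  2.29478861e+00] [-0.46817321 -0.12228841 -1.18765411] 0.2182143552326748
```

View pics/s3c.png

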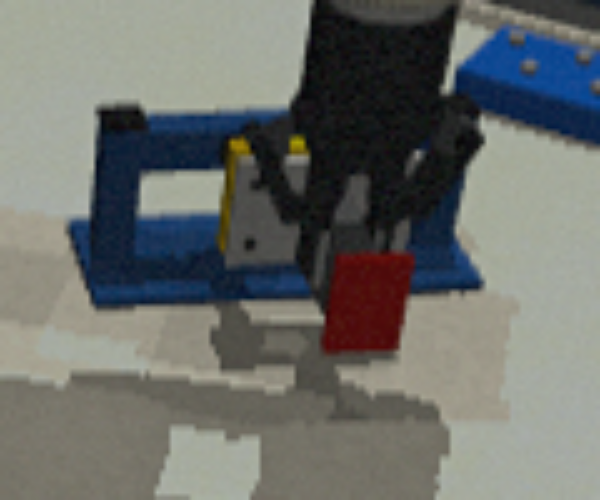

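The crop shows the holder's plate level with the pad and just in front of it; a yellow strip shows on the left edge (column 230) and the top (row 145), as expected from this viewing angle.

Request:
play_rows(
  targets=[
    {"dx": 0.004,"dy": 0,"dz": 0,"ax": 0,"ay": 0,"az": 0},
    {"dx": 0.008,"dy": 0,"dz": 0,"ax": 0,"ay": 0,"az": 0},
    {"dx": 0.012,"dy": 0,"dz": 0,"ax": 0,"ay": 0,"az": 0},
    {"dx": 0.015,"dy": 0,"dz": 0,"ax": 0,"ay": 0,"az": 0},
    {"dx": 0.015,"dy": 0,"dz": 0,"ax": 0,"ay": 0,"az": 0},
    {"dx": 0.015,"dy": 0,"dz": 0,"ax": 0,"ay": 0,"az": 0},
    {"dx": 0.015,"dy": 0,"dz": 0,"ax": 0,"ay": 0,"az": 0},
  ],
)

```text
t: 8.78
ee_pos: [614.2, 252.6, 65.3]
ee_rot: [3.142, 0.0, 2.295]
contact_force: [2.5, -1.8, -3.1]
width: 23.2
grip_force: 68.6
```

Request:
play_rows(
  targets=[
    {"dx": 0.002,"dy": 0,"dz": 0,"ax": 0,"ay": 0,"az": 0},
    {"dx": 0.004,"dy": 0,"dz": 0,"ax": 0,"ay": 0,"az": 0},
    {"dx": 0.006,"dy": 0,"dz": 0,"ax": 0,"ay": 0,"az": 0},
    {"dx": 0.007,"dy": 0,"dz": 0,"ax": 0,"ay": 0,"az": 0},
    {"dx": 0.007,"dy": 0,"dz": 0,"ax": 0,"ay": 0,"az": 0},
    {"dx": 0.007,"dy": 0,"dz": 0,"ax": 0,"ay": 0,"az": 0},
    {"dx": 0.007,"dy": 0,"dz": 0,"ax": 0,"ay": 0,"az": 0},
    {"dx": 0.007,"dy": 0,"dz": 0,"ax": 0,"ay": 0,"az": 0},
  ],
)

```text
t: 9.78
ee_pos: [609.7, 257.7, 65.4]
ee_rot: [3.141, 0.001, 2.295]
contact_force: [6.5, -4.2, -4.0]
width: 23.0
grip_force: 68.6
```

```bash
python3 - <<'E'
from h import *
ex=np.array([-.662,.75,0]);ey=np.array([-.75,-.662,0])
F=[]
for i in range(6):
    I,D,P=snap('scene','pics/s4.png'); s=sense(); F.append(s['contact_force']@ex)
print(np.round(F,2),s['ee_pos']@np.stack([ex,ey,[0,0,1]]).T,s['joint_velocities'].round(4))
W=cloud(D,P); hsv=cv2.cvtColor(I,cv2.COLOR_RGB2HSV)
y=(hsv[...,0]>=24)&(hsv[...,0]<=36)&(hsv[...,1]>130)&(hsv[...,2]>40)&(D>0)&(np.linalg.norm(W[...,:2]-[584,287],axis=-1)<100)
p=W[y];t=p[p[:,2]>114]; print('pad',len(p),len(t),np.percentile(p@ex,[2,50,98]),np.percentile(t@ex,[2,50,98]) if len(t) else 0)
b=cv2.imread('pics/s4.png')[100:200,340:460]; cv2.imwrite('pics/s4c.png',cv2.resize(b,None,fx=5,fy=5,interpolation=cv2.INTER_CUBIC))
E
```

```text
[-7.73 -7.7  -7.47 -7.05 -7.23 -8.06] [-210.36669578 -627.91690096   65.35798681] [-0.0015 -0.0003 -0.0005 -0.0002  0.0006  0.0014]
pad 18 13 [-199.65437408 -158.56651958 -151.10896809] [-205.35716912 -158.61077551 -150.9788614 ]
```

View pics/s4c.png

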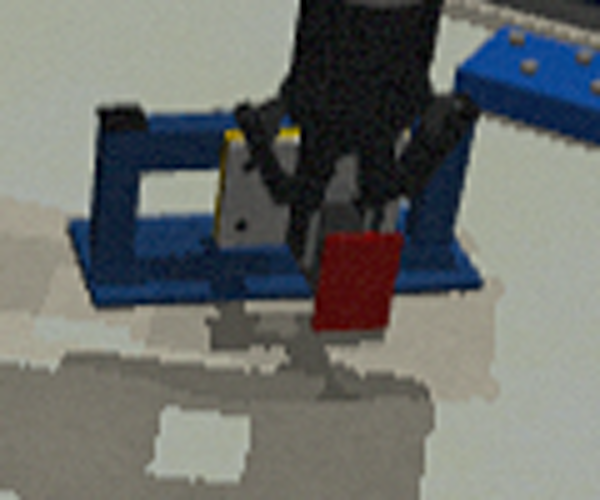

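The crop shows the plate flush on the pad, with thin yellow strips at the top (row 133) and left (column 220). The push reads about 7.7 N and the pad is in about 12 mm by position, so I'm handing it in.

```bash
python3 -c "
from workcell import *
print(sign_off())"
```

```text
the job is handed in; nothing more can be done
None
```

I handed in the job with the holder still gripped and pressed squarely on the pad at about 7.7 N, pushed in 11–12 mm, its lower edge about 50 mm above the trolley top; the robot gave no verdict at sign-off, and the spray bottle, tape roll and screwdriver were never approached.

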